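# Clamp a tube in the welding rotator

### The job

Lay the tacked stainless tube from the wooden cradle into the two V rests of the tube rotator and let it go, then wind the tailstock handwheel until the pad has pushed the tube home against the faceplate's stop bars and nips it firmly between them. Stop when the wheel goes stiff and do not force it: the joint is only tacked. Leave the other things on the table where they are.

Things in the scene. Friction and masses are not known exactly. Their poses are not given: they have to be found in the camera images.
- tube_center (a point): Loose stainless tube with a brown tack-weld ring round its middle: outside diameter 54 mm, 120 mm long, wall 3 mm, about 0.45 kg, both ends alike and closed by orange purge plugs. This point is the middle of the tube, on its axis (27 mm above its underside); y runs along the tube. At the start it lies level in the wooden cradle.
- tube: The same tube as a whole: origin and axes as tube_center.
- cradle: Wooden cradle, 110 x 140 mm base on the table, fixed; origin under its centre, y along the tube. Two V blocks, 18 mm thick, at y = -42 and +42 mm carry the tube with its axis 66 mm above the table, lips about at that height; between the blocks (66 mm apart) the tube's sides are free for fingers.
- rest_mid (a point): Point of the fixed tube rotator half-way between its two V rests, on the axis of a 54 mm tube lying in them, 145 mm above the table. y runs along that axis, from the faceplate towards the tailstock; z up; -x is the handwheel's side. The rests, 12 mm thick, stand at y = -33 and +33 mm; their 90-degree V is 72 mm wide inside at its lips, 2 mm below the axis. The bed's top is 45 mm above the table.
- stop_face (a point): Centre of the plane of the three raised stop bars on the faceplate (100 mm steel disc on the blue headstock; braked, it does not turn). Same axes as rest_mid, same height, 70 mm from it towards -y. The tube is home when its end touches the bars: tube centre 60 mm from this point. The headstock behind it rises to 220 mm above the table.
- faceplate: The faceplate as a whole: origin and axes as stop_face.
- pad_face (a point): Centre of the rubber face of the tailstock's pressure pad (68 mm disc on the quill's end), facing the faceplate on the same axis. It moves to -y, 8 mm per radian of the wheel. At the start it stands 167 to 203 mm from the stop plane, so the tube goes in between.
- quill: The quill with the pad as a whole: origin and axes as pad_face.
- wheel_hub (a point): Point on the handwheel's horizontal axis (along x of rest_mid), level with the middle of the handle's length: 118 mm above the table, 134 mm to -x and 235 mm to +y of rest_mid. The black wheel, 126 mm across, is on the green tailstock; its outer face is 51 mm to +x of this point. This frame turns with the wheel.
- handle (a point): Middle of the red crank handle: a freely revolving sleeve, diameter 25 mm, 80 mm long, horizontal, standing out from the wheel's face to -x of rest_mid, 50 mm from the wheel's axis. It can be pinched from above at every wheel angle and turns in the fingers. It travels round the hub as told under wheel. This frame turns with the wheel.
- wheel (a joint): Handwheel angle, rad, 0 to 14. Handle = hub + 50 mm x (-sin(angle) along y + cos(angle) along z), axes of rest_mid: at 0 it stands on top; growing = clockwise seen from the handle's side = pad advances; 1 to 1.7 turns are needed. Friction, about 4.5 N at the handle, keeps it where it is left. See rotator for forces.
- rotator: The tube rotator's bed, fixed to the table: origin on the table, 145 mm below and 35 mm to +y of rest_mid, axes as rest_mid. At the handle: 4.5 N winds freely, pushing the tube adds 0.5 N; once it is home each newton more presses the tube with 6 N (3 to 4 N per mm of handle travel). 8 to 13 N nips it well and friction keeps about 20 N on it when let go; over 18 N is forced.
- hexball: Bystander: ball of welded steel hexagons, 110 mm across, standing on a flat face. Origin at its underside.
- stub: Bystander: short upright stainless pipe, 90 mm across, 85 mm tall. Origin at its underside.
- wire_brush: Bystander: brush with wooden handle, 200 mm long. Origin at its underside.

How it is judged (in metres and radians):
On the way, in this order (a step that is already met when the one before it is completed fails the run):
1. the tube lies in the two V rests and has been let go (x of tube_center in the frame of rest_mid between -0.005 and 0.005 m and z of tube_center in the frame of rest_mid between -0.005 and 0.005 m and angle between the y axis of tube_center and the y axis of rest_mid, either way round below 0.08 rad and contact force between the fingers and tube below 0.1 N), for 0.2 s.
2. the pad holds the tube against the stop bars of the faceplate with at least 8 N (x of tube_center in the frame of rest_mid between -0.005 and 0.005 m and z of tube_center in the frame of rest_mid between -0.005 and 0.005 m and angle between the y axis of tube_center and the y axis of rest_mid, either way round below 0.08 rad and y of tube_center in the frame of stop_face between 0.054 and 0.0625 m and contact force between tube and quill above 8 N and contact force between tube and faceplate above 8 N), for 0.2 s.
At the end, for the whole second after the job is handed in: Tube lying in both V rests (within 5 mm and about 4.5 degrees of their axis), one end home on the faceplate's stop bars (within 2 mm), pad pressing on its other end: at least 8 N at both ends of the tube after the handle is let go; wheel and tube at rest (all of step 2 and velocity of joint wheel between -0.05 and 0.05 rad/s and linear speed of tube below 0.01 m/s); the robot touches nothing.
It fails at once if the tube is squeezed endwise with more than 130 N (contact force between tube and quill above 130 N or contact force between tube and faceplate above 130 N).
It fails at once if the welded ball is shifted by more than 20 mm (distance of hexball from where it was at the start of the episode above 0.02 m).
It fails at once if the upright pipe stub is shifted by more than 20 mm (distance of stub from where it was at the start of the episode above 0.02 m).
It fails at once if the wire brush is shifted by more than 20 mm (distance of wire_brush from where it was at the start of the episode above 0.02 m).
It also fails if it takes over 72 s, if anything falls off the work surface, if the arm or the gripper's body presses on something with over 40 N, if the wrist force passes 120 N, or if a joint passes its speed limit or range.

### The arm

A 7-joint arm with a two-finger parallel gripper is mounted at the origin on the work surface. World frame = base frame: x ahead of the robot, y to its left, z up, the work surface at z = 0. Lengths are in m, angles in degrees, forces in N, time in s.
With the tool pointing down it reaches from about 0.4 to 0.925 m from the base axis. Payload 5.6 kg.
Tool frame: the origin (TCP) lies at the very end of the fingers, on their centre line; the grasp point (between the pads) lies ctrl.pinch_z behind it (ctrl.pinch_z is the distance from the TCP to the grasp point, in m); z points along the fingers, y is the direction in which the jaws open and shut (so a half turn about z gives the same grasp; the last joint's range is limited). The gripper opens to 85 mm and grips with 20 to 120 N. Pads are 22 mm wide; open, the fingers measure 114 mm over their backs; the gripper's body (76 mm by 85 mm) begins 54 mm behind the grasp point. The pads swing forward as they close: fully open they stand 13 mm farther back than shut.
Start: joints at [67.036, 26.786, -0.665, 91.828, 0.344, 61.387, -3.226], TCP at [0.228, -0.609, 0.231] pointing down, gripper open.
Joint ranges: [-144.91, 144.91], [-17.63, 115.5], [-89.93, 88.59], [15.96, 139.68], [-74.01, 254.01], [8.47, 105.57], [-167.45, 167.45]. Speed limits (degrees/s): [147.25, 147.25, 180, 180, 180, 180, 180].

### API

Orientations are given as [roll, pitch, yaw] about the fixed x, y, z axes, in that order (R = Rz(yaw) Ry(pitch) Rx(roll)).
In Python, from plant import ctrl gives the robot as it stands. The module is installed in compiled form; this text tells all that it offers.
- The arm moves only by the tool jog_arm, never from a script. Its argument "plan" is a list of rows, each a list of 7 numbers: the shift along the tool's x, y, z in cm, then the turn, a rotation vector about the tool's x, y, z in degrees, then the closure, from 0 (fully open) to 1 (shut). A call has 1 to 12 rows; each row shifts and turns the commanded pose from where the row before left it, along the tool's axes as they then stand; what a row does not reach is not made up. A row lasts 1/12 s, in which the tool goes at most 41.7 mm and 7.16 degrees, less where a joint would pass 70% of its speed; a pose out of reach is approached as far as the arm can. A call is refused whole if a number of a shift passes 4.17 or a number of a turn 7.16, either way. A call with a gripper value outside its range is refused whole. The fingers move at their own pace and stop on an object; "grip_force" is the grip in N (left out, the last holds). Time passes only in rows, so rows that do not move let the fingers close. It gives the time, the measured TCP pose, the force and the opening at its end, in the units of the state.
- ctrl.get_obs(): the state, without advancing time (a new reading comes with each control period).
- ctrl.capture(name): name is "scene" or "top"; returns (picture, depth): 384x512x3 uint8, red, green, blue; 384x512 float32, m along the optical axis (not along the pixel's ray), 0 where there is no reading.
- ctrl.calibration(name): a dict with "camera_matrix" (3x3 intrinsics, pixels), "dist_coeffs" ([k1, k2, p1, p2, k3] as OpenCV has them; the pictures are not rectified), "R" (3x3) and "t" (3): a world point X has camera coordinates R X + t. Camera axes: x right, y down, z forward; pixel columns grow to the right and rows downward; lengths in m; the calibration is good to about 2 mm. A picture is of the moment at which its call begins. calibration takes no time and is no camera call.
- ctrl.hand_in(): hands the job in, once; it reports no verdict.
The state is a dict: "time_s": time; "joint_positions": joint angles; "dq": joint speeds; "tau": joint torques, N m; "eef_pos": TCP position; "tcp_rot": TCP orientation; "contact_force": force on the tool from outside, world axes, zero at the start; "torque": the same for the moment, N m; "width": finger opening in m.
Only numpy, scipy, OpenCV 4.12 (cv2) and the standard library are available. Lean on these libraries where they do the work, as an engineer would, in place of code of your own. Each camera call takes 0.05 s, during which the arm holds its last target. There are 200 camera calls.

## Working session

There is one attempt and no reset: what is moved stays moved. The work goes in short steps, Python scripts to look and compute and a tool call to move; the robot and the scene stay as the last step left them, time stands still between calls to the robot, and variables do not carry over. Pictures are saved under pics/ and viewed, about 8 in all and at most 12, crops included, and the job is handed in when it is done.

Besides the shell and the picture viewer there is one more tool, called as name(argument=value, ...), one argument or row to a line, values as JSON. jog_arm: Moves the arm, as the interface text tells. Its arguments: {"type":"object","properties":{"plan":{"type":"array"},"grip_force":{"type":"number"}},"required":["plan"]}

```bash
mkdir -p pics
python3 - <<'E'
from plant import ctrl
import cv2, numpy as np
o=ctrl.get_obs(); print(o, ctrl.pinch_z)
ims=[]
for n in ("scene","top"):
    p,d=ctrl.capture(n); np.savez(f"{n}0.npz",p=p,d=d); ims.append(p)
    c=ctrl.calibration(n); print(n,c)
    cv2.imwrite(f"pics/{n}0.png",cv2.resize(p[:,:,::-1],(800,600)))
E
```

```text
{'time_s': 0.0, 'joint_positions': array([67.03436434, 26.83691046, -0.66326555, 91.88138082,  0.34239125,
       61.38653988, -3.22709593]), 'dq': array([ 0.00219026,  0.0271051 , -0.02977456, -0.07098375, -0.02471616,
       -0.07254614, -0.0044457 ]), 'tau': array([ 4.60204410e-04, -5.32394528e+01,  2.14623904e-02, -2.51309288e+01,
        1.14309453e-02,  7.80487200e-03, -1.72926735e-05]), 'eef_pos': array([ 0.22738468, -0.60833011,  0.23032468]), 'tcp_rot': array([-1.79897355e+02,  6.64117752e-03,  2.04948903e+01]), 'contact_force': array([ 0.37520995,  0.52816762, -0.42703894]), 'torque': array([-0.05637871, -0.01370181, -0.04592071]), 'width': 0.0855312227922412} 0.0187
scene {'camera_matrix': array([[346.70291235,   0.        , 254.81475047],
       [  0.        , 346.70291235, 190.6398761 ],
       [  0.        ,   0.        ,   1.        ]]), 'dist_coeffs': array([-0.10617859,  0.        ,  0.        ,  0.        ,  0.        ]), 'R': array([[-0.62800485,  0.77815743, -0.00899503],
       [ 0.49419772,  0.38985573, -0.77703354],
       [-0.60114766, -0.49242616, -0.62939492]]), 't': array([ 0.32648858, -0.20991571,  1.42045211])}
top {'camera_matrix': array([[483.07133595,   0.        , 256.04807271],
       [  0.        , 483.07133595, 197.72192442],
       [  0.        ,   0.        ,   1.        ]]), 'dist_coeffs': array([-0.13507586,  0.        ,  0.        ,  0.        ,  0.        ]), 'R': array([[ 0.00472283, -0.99982504, -0.01809945],
       [-0.98637029, -0.00168082, -0.16453215],
       [ 0.16447294,  0.01862982, -0.98620565]]), 't': array([0.07513296, 0.60672673, 1.22654347])}
```

View pics/scene0.png

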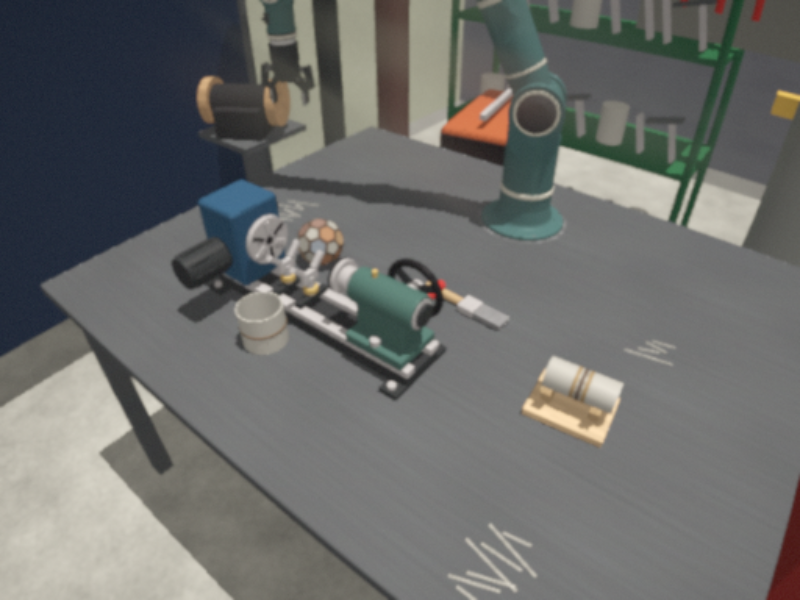

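View pics/top0.png

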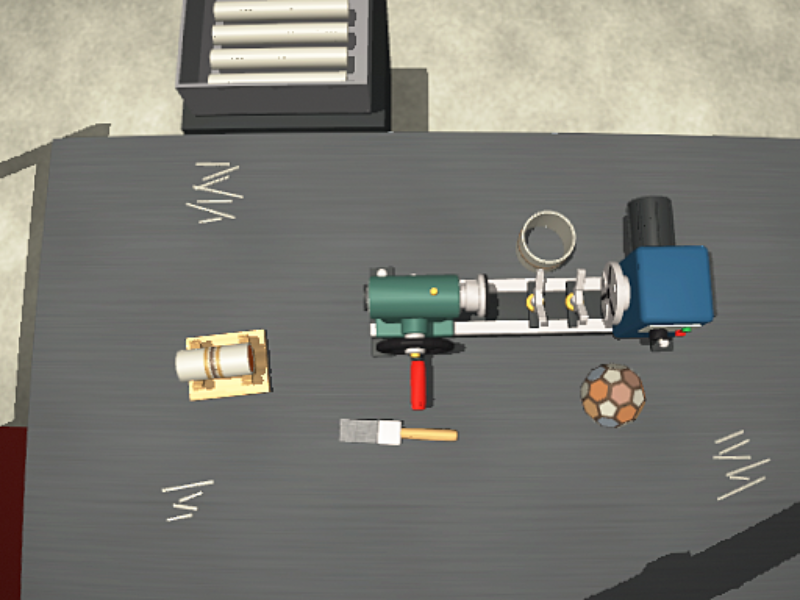

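The scene view shows the tube in its cradle at (582,383), the rotator at (200–440,190–390), the brush next to the wheel, the ball beside the rests, and the stub on the far side. The top view shows the tube at (177–268,355), the rests at (540,297) and (577,297), the faceplate at (615,293) and the handle at (418,385). The rotator axes are nearly the world axes. I'll turn the depth into points next.

```bash
cat > h.py <<'E'
import numpy as np, cv2
from plant import ctrl
def cloud(n,p=None,d=None):
    if d is None: p,d=ctrl.capture(n)
    c=ctrl.calibration(n); K,D=c["camera_matrix"],c["dist_coeffs"]
    v,u=np.mgrid[:384,:512]; q=np.stack([u,v],-1).reshape(-1,1,2).astype(float)
    r=cv2.undistortPoints(q,K,D).reshape(384,512,2)
    X=np.dstack([r*d[...,None],d]); W=(X-c["t"])@c["R"]
    W[d==0]=np.nan
    return p,W
def pca(P):
    m=P.mean(0); return m,np.linalg.svd(P-m,full_matrices=False)[2][0]
def load(n):
    z=np.load(f"{n}0.npz"); return cloud(n,z["p"],z["d"])
E
python3 - <<'E'
from h import *
p,W=load("top"); hsv=cv2.cvtColor(p,cv2.COLOR_RGB2HSV)
x,y,z=W[...,0],W[...,1],W[...,2]
v,u=np.mgrid[:384,:512]
print("table z",np.nanmedian(z[280:300,200:300]),np.nanstd(z[280:300,200:300]))
m=(u<180)&(u>100)&(v>190)&(v<270)&(z>0.075)
P=W[m]; c,a=pca(P[:,:2]); s=(P[:,:2]-c)@a; n=np.array([-a[1],a[0]]); w=(P[:,:2]-c)@n
print("tube",m.sum(),c,a,"yaw",np.degrees(np.arctan2(a[1],a[0])),s.min(),s.max(),w.min(),w.max(),"ztop",np.percentile(P[:,2],[50,90,99]))
print("tube mid",c+a*(s.min()+s.max())/2)
A=np.c_[2*w,2*P[:,2],np.ones(len(w))]; q=np.linalg.lstsq(A,w**2+P[:,2]**2,rcond=None)[0]
print(" circ off",q[0],"zc",q[1],"r",np.sqrt(q[2]+q[0]**2+q[1]**2))
red=(hsv[...,1]>150)&((hsv[...,0]<8)|(hsv[...,0]>172))&(p[...,0]>120)&(u<300)&(u>250)&(z>.05)
P=W[red]; c,a=pca(P[:,:2]); print("handle",len(P),c,a,P.min(0),P.max(0),np.percentile(P[:,2],[50,95]))
g=(hsv[...,0]>60)&(hsv[...,0]<95)&(hsv[...,1]>70)&(u>225)&(u<300)&(v>165)&(v<215)&(z>.12)
P=W[g]; c,a=pca(P[:,:2]); print("green",len(P),c,np.degrees(np.arctan2(-a[0],a[1])),P.min(0),P.max(0))
b=(hsv[...,0]>98)&(hsv[...,0]<118)&(hsv[...,1]>100)&(u>390)&(z>.21)
P=W[b]; r=cv2.minAreaRect((P[:,:2]*1000).astype(np.float32)); print("blue top",len(P),r,np.median(P[:,2]))
# profile along axis
for uu in range(295,412,3):
    col=(u[:]==uu)&(v>170)&(v<215)&(z>.06)
    if col.any(): 
        Q=W[col]; i=Q[:,2].argmax(); print(uu,"y %.3f"%np.median(Q[:,1]),"zmax %.3f at x %.3f"%(Q[i,2],Q[i,0]),"x %.3f..%.3f"%(Q[:,0].min(),Q[:,0].max()))
ps,S=load("scene")
m=(S[...,2]>.05)&(S[...,2]<.25)&(S[...,0]>.45)&(S[...,1]<-.25)&(S[...,1]>-.55)
print("scene pts",m.sum()); np.save("S.npy",S)
E
```

```text
table z -0.0002820958086317159 0.006111877085019722
tube 905 [0.51231781 0.38598764] [-0.12793856  0.99178209] yaw 97.35048602543284 -0.059736631833556514 0.06121636272963189 -0.027222607202287398 0.02570232077584537 ztop [0.0889177  0.09395877 0.09674238]
tube mid [0.51222315 0.38672143]
 circ off -0.001193585523701255 zc 0.07087603154861397 r 0.02298333805245617
handle 276 [0.47706509 0.04708243] [-0.9995611  -0.02962443] [0.43924617 0.03520034 0.06676844] [0.51614732 0.05838398 0.08813592] [0.07732778 0.08233395]
green 1629 [0.60185318 0.05378497] 1.3771623820750833 [ 0.55533772 -0.01503577  0.12052066] [0.64235425 0.12178495 0.18448871]
blue top 2308 ((618.8197021484375, -335.4914855957031), (119.36637115478516, 114.30885314941406), 1.0651696920394897) 0.21827151508328593
295 y -0.019 zmax 0.165 at x 0.602 x 0.595..0.628
298 y -0.026 zmax 0.165 at x 0.626 x 0.593..0.632
301 y -0.033 zmax 0.173 at x 0.617 x 0.590..0.637
304 y -0.041 zmax 0.169 at x 0.611 x 0.590..0.636
307 y -0.047 zmax 0.180 at x 0.616 x 0.581..0.646
310 y -0.054 zmax 0.180 at x 0.621 x 0.581..0.646
337 y -0.134 
[... 251 characters left out ...]
max 0.080 at x 0.622 x 0.599..0.650
367 y -0.209 zmax 0.102 at x 0.621 x 0.583..0.653
370 y -0.210 zmax 0.141 at x 0.657 x 0.589..0.657
373 y -0.217 zmax 0.145 at x 0.578 x 0.575..0.656
376 y -0.221 zmax 0.143 at x 0.581 x 0.577..0.585
385 y -0.252 zmax 0.131 at x 0.657 x 0.598..0.657
388 y -0.253 zmax 0.145 at x 0.648 x 0.574..0.659
391 y -0.253 zmax 0.179 at x 0.619 x 0.568..0.652
394 y -0.254 zmax 0.193 at x 0.624 x 0.561..0.650
397 y -0.263 zmax 0.198 at x 0.608 x 0.560..0.663
400 y -0.280 zmax 0.174 at x 0.615 x 0.559..0.657
403 y -0.282 zmax 0.178 at x 0.639 x 0.558..0.651
406 y -0.282 zmax 0.208 at x 0.645 x 0.558..0.645
409 y -0.282 zmax 0.218 at x 0.626 x 0.555..0.643
scene pts 3620
```

jog_arm(
  plan=[
    [0,0,-1,0,0,-6.4,0],
    [0,0,-1,0,0,-6.4,0],
    [0,0,-1,0,0,-6.4,0],
    [0,0,-1,0,0,-6.4,0],
    [0,0,-1,0,0,-6.4,0],
    [0,0,-1,0,0,-6.4,0],
    [0,0,-1,0,0,-6.4,0],
    [0,0,-1,0,0,-6.4,0],
    [0,0,-1,0,0,-6.4,0],
    [0,0,-1,0,0,-6.4,0],
    [0,0,-1,0,0,-6.4,0],
    [0,0,-1,0,0,-6.4,0],
  ],
)

```text
time_s: 1.1
eef_pos: [0.2274, -0.6086, 0.3512]
tcp_rot: [-180.0, -0.1, 97.6]
contact_force: [0.6, 0.5, 0.6]
width: 0.0858
```

Run:
```python
from h import *
p,W=load("top"); S=np.load("S.npy")
yaw=np.radians(1.3); R=np.array([[np.cos(yaw),-np.sin(yaw)],[np.sin(yaw),np.cos(yaw)]])
o=np.array([.616,-.182])
def loc(Q): return np.c_[(Q[:,:2]-o)@R, Q[:,2]]
for n,Q in(("top",W),("scene",S)):
    L=loc(Q.reshape(-1,3)); L=L[np.isfinite(L).all(1)]
    f=lambda a,b,c:L[(L[:,0]>a[0])&(L[:,0]<a[1])&(L[:,1]>b[0])&(L[:,1]<b[1])&(L[:,2]>c[0])&(L[:,2]<c[1])]
    for nm,b in(("rest-",(-.05,-.015)),("rest+",(.015,.055))):
        for s,a in (("L",(-.055,-.025)),("R",(.025,.055))):
            q=f(a,b,(.125,.155)); print(n,nm,s,len(q),q.mean(0),np.percentile(q,[5,95],axis=0).round(3).tolist())
    q=f((-.06,.06),(-.10,-.05),(.10,.215)); h=np.histogram(q[:,1],25,(-.10,-.05)); print(n,"face",list(zip(h[1].round(3),h[0])))
    q=f((-.04,.04),(.08,.16),(.11,.20)); h=np.histogram(q[:,1],40,(.08,.16)); print(n,"pad",list(zip(h[1].round(3),h[0])))
    q=f((-.3,-.15),(.1,.4),(.01,.06)); print(n,"brush",len(q),q.min(0),q.max(0))
```

```text
top rest- L 38 [-0.03443538 -0.03146525  0.13716104] [[-0.042, -0.038, 0.132], [-0.027, -0.025, 0.144]]
top rest- R 40 [ 0.03292016 -0.0313946   0.1359436 ] [[0.027, -0.038, 0.128], [0.041, -0.026, 0.143]]
top rest+ L 35 [-0.03430228  0.03582989  0.13751429] [[-0.041, 0.03, 0.132], [-0.027, 0.041, 0.144]]
top rest+ R 39 [0.03336369 0.03559586 0.1361248 ] [[0.026, 0.03, 0.129], [0.042, 0.041, 0.142]]
top face [(np.float64(-0.1), np.int64(268)), (np.float64(-0.098), np.int64(86)), (np.float64(-0.096), np.int64(19)), (np.float64(-0.094), np.int64(16)), (np.float64(-0.092), np.int64(12)), (np.float64(-0.09), np.int64(0)), (np.float64(-0.088), np.int64(0)), (np.float64(-0.086), np.int64(3)), (np.float64(-0.084), np.int64(22)), (np.float64(-0.082), np.int64(26)), (np.float64(-0.08), np.int64(32)), (np.float64(-0.078), np.int64(39)), (np.float64(-0.076), np.int64(29)), (np.float64(-0.074), np.int64(55)), (np.float64(-0.072), np.int64(238)), (np.float64(-0.07), np.int64(58)), (np.float64(-0.068), np.int64(15)), (np.float64(-0.066), np.int64(0)), (np.float64(-0.064), np.int64(0)), (np.float64
[... 3736 characters left out ...]
0.124), np.int64(13)), (np.float64(0.126), np.int64(13)), (np.float64(0.128), np.int64(11)), (np.float64(0.13), np.int64(32)), (np.float64(0.132), np.int64(74)), (np.float64(0.134), np.int64(15)), (np.float64(0.136), np.int64(16)), (np.float64(0.138), np.int64(8)), (np.float64(0.14), np.int64(8)), (np.float64(0.142), np.int64(10)), (np.float64(0.144), np.int64(11)), (np.float64(0.146), np.int64(12)), (np.float64(0.148), np.int64(9)), (np.float64(0.15), np.int64(14)), (np.float64(0.152), np.int64(19)), (np.float64(0.154), np.int64(3)), (np.float64(0.156), np.int64(0)), (np.float64(0.158), np.int64(0))]
scene brush 389 [-0.22851793  0.16486394  0.010062  ] [-0.18436485  0.36577921  0.02311982]
```

jog_arm(
  plan=[
    [2.6,2.7,0,0,0,0,0],
    [2.6,2.7,0,0,0,0,0],
    [2.6,2.7,0,0,0,0,0],
    [2.6,2.7,0,0,0,0,0],
    [2.6,2.7,0,0,0,0,0],
    [2.6,2.7,0,0,0,0,0],
    [2.6,2.7,0,0,0,0,0],
    [2.6,2.7,0,0,0,0,0],
    [2.6,2.7,0,0,0,0,0],
    [2.6,2.7,0,0,0,0,0],
    [2.6,2.7,0,0,0,0,0],
    [2.6,2.7,0,0,0,0,0],
  ],
)

```text
time_s: 2.1
eef_pos: [0.5099, -0.2566, 0.3511]
tcp_rot: [-180.0, -0.0, 97.3]
contact_force: [0.7, -0.0, -0.2]
width: 0.0853
```

jog_arm(
  plan=[
    [3.5,0.5,0,0,0,0,0],
    [3.5,0.5,0,0,0,0,0],
    [3.5,0.5,0,0,0,0,0],
    [3.5,0.5,0,0,0,0,0],
    [3.5,0.5,0,0,0,0,0],
    [3.5,0.5,0,0,0,0,0],
    [3.5,0.5,0,0,0,0,0],
    [3.5,0.5,0,0,0,0,0],
    [3.5,0.5,0,0,0,0,0],
    [3.5,0.5,0,0,0,0,0],
    [3.5,0.5,0,0,0,0,0],
    [3.5,0.5,0,0,0,0,0],
  ],
)

```text
time_s: 3.1
eef_pos: [0.5151, 0.1674, 0.351]
tcp_rot: [-180.0, 0.0, 97.3]
contact_force: [1.2, -0.3, 0.5]
width: 0.0855
```

jog_arm(
  plan=[
    [3.1,0.37,0,0,0,0,0],
    [3.1,0.37,0,0,0,0,0],
    [3.1,0.37,0,0,0,0,0],
    [3.1,0.37,0,0,0,0,0],
    [3.1,0.37,0,0,0,0,0],
    [3.1,0.37,0,0,0,0,0],
    [3.1,0.37,0,0,0,0,0],
    [0,0,4,0,0,0,0],
    [0,0,4,0,0,0,0],
    [0,0,4,0,0,0,0],
    [0,0,4,0,0,0,0],
  ],
)

```text
time_s: 4.02
eef_pos: [0.5133, 0.3844, 0.1892]
tcp_rot: [-180.0, 0.0, 97.3]
contact_force: [0.6, -0.3, 0.9]
width: 0.0855
```

Run:
```python
from h import *
p,d=ctrl.capture("top"); ps,_=ctrl.capture("scene")
cv2.imwrite("pics/a.png",np.hstack([cv2.resize(p[150:300,60:260,::-1],(400,300)),cv2.resize(ps[170:300,300:473,::-1],(400,300))]))
print(ctrl.get_obs()["eef_pos"])
```

```text
[0.51055552 0.38077363 0.18388691]
```

View pics/a.png

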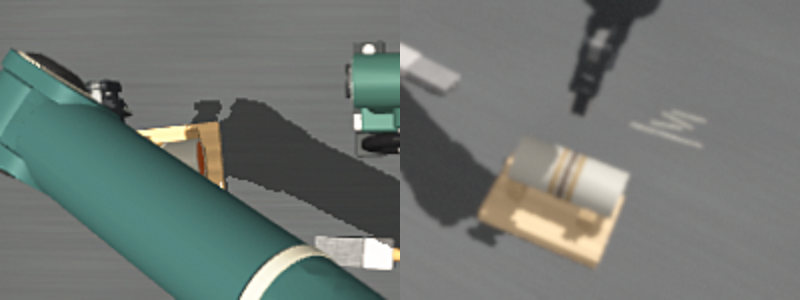

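The arm hides the tube in the top view. In the scene crop the fingers point down at the tube's middle ring, at about (580,100) in the crop, and nothing is touching. I'll descend.

jog_arm(
  plan=[
    [0,0,3,0,0,0,0],
    [0,0,3,0,0,0,0],
    [0,0,3,0,0,0,0],
    [0,0,1,0,0,0,0],
    [0,0,0,0,0,0,0],
    [0,0,0,0,0,0,0],
  ],
)

```text
time_s: 4.62
eef_pos: [0.5145, 0.3855, 0.0932]
tcp_rot: [179.9, -0.1, 97.3]
contact_force: [0.6, 0.1, -0.1]
width: 0.0857
```

Run:
```python
from plant import ctrl
for i in range(2): o=ctrl.get_obs(); print(o["eef_pos"],o["contact_force"],o["time_s"])
```

```text
[0.51447638 0.38550153 0.09320989] [ 0.55108179  0.12951655 -0.09824041] 4.6167
[0.51447638 0.38550153 0.09320989] [ 0.55108179  0.12951655 -0.09824041] 4.6167
```

jog_arm(
  plan=[
    [0,0,2,0,0,0,0],
    [0,0,2,0,0,0,0],
    [0,0,0.8,0,0,0,0],
    [0,0,0,0,0,0,0],
    [0,0,0,0,0,0,1],
    [0,0,0,0,0,0,1],
    [0,0,0,0,0,0,1],
    [0,0,0,0,0,0,1],
    [0,0,0,0,0,0,1],
    [0,0,0,0,0,0,1],
    [0,0,0,0,0,0,1],
    [0,0,0,0,0,0,1],
  ],
  grip_force=50,
)

```text
time_s: 5.62
eef_pos: [0.5143, 0.3854, 0.0454]
tcp_rot: [179.9, -0.1, 97.3]
contact_force: [-1.2, -2.1, 5.9]
width: 0.0528
```

jog_arm(
  plan=[
    [0,0,-1,0,0,0,1],
    [0,0,-3,0,0,0,1],
    [0,0,-4,0,0,0,1],
    [0,0,-4,0,0,0,1],
    [0,0,-4,0,0,0,1],
    [0,0,-4,0,0,0,1],
    [0,0,-4,0,0,0,1],
    [0,0,-2,0,0,0,1],
    [0,0,-1,0,0,0,1],
    [0,0,0,0,0,0,1],
  ],
)

```text
time_s: 6.45
eef_pos: [0.5139, 0.385, 0.3159]
tcp_rot: [179.8, -0.1, 97.3]
contact_force: [1.1, 1.1, -4.2]
width: 0.0525
```

jog_arm(
  plan=[
    [-1.5,0,0,0,0,0,1],
    [-3,0.2,0,0,0,0,1],
    [-3.4,0.2,0,0,0,0,1],
    [-3.4,0.2,0,0,0,0,1],
    [-3.4,0.2,0,0,0,0,1],
    [-3.4,0.2,0,0,0,0,1],
    [-3.4,0.2,0,0,0,0,1],
    [-3.4,0.2,0,0,0,0,1],
    [-3.4,0.2,0,0,0,0,1],
    [-3.4,0.2,0,0,0,0,1],
    [-3.4,0.2,0,0,0,0,1],
    [-3.4,0.2,0,0,0,0,1],
  ],
)

```text
time_s: 7.45
eef_pos: [0.5829, 0.0033, 0.3105]
tcp_rot: [-179.7, -0.0, 97.3]
contact_force: [-0.2, 1.0, -5.2]
width: 0.0529
```

jog_arm(
  plan=[
    [-3.4,0.2,0,0,0,0,1],
    [-3.4,0.2,0,0,0,0,1],
    [-3.4,0.2,0,0,0,0,1],
    [-3.4,0.2,0,0,0,0,1],
    [-2,0.2,0,0,0,0,1],
    [-1,0.2,0,0,0,0,1],
    [0,0,0,0,0,3,1],
    [0,0,0,0,0,3,1],
    [0,0,0,0,0,0,1],
    [0,0,0,0,0,0,1],
  ],
)

```text
time_s: 8.28
eef_pos: [0.6167, -0.1565, 0.3116]
tcp_rot: [-179.8, -0.1, 91.5]
contact_force: [0.1, 0.1, -4.4]
width: 0.0527
```

jog_arm(
  plan=[
    [-1.7,-0.1,1,0,0,0.2,1],
    [0,0,3,0,0,0,1],
    [0,0,2,0,0,0,1],
    [0,0,1,0,0,0,1],
    [0,0,0,0,0,0,1],
    [0,0,0,0,0,0,1],
  ],
)

```text
time_s: 8.78
eef_pos: [0.6169, -0.1743, 0.2432]
tcp_rot: [-180.0, -0.0, 91.2]
contact_force: [0.2, -0.1, -3.8]
width: 0.0529
```

Run:
```python
from h import *
a=ctrl.capture("top")[0]; b=ctrl.capture("scene")[0]
cv2.imwrite("pics/b.png",np.hstack([cv2.resize(a[120:270,260:460,::-1],(400,300)),cv2.resize(b[90:240,110:310,::-1],(400,300))]))
p,W=cloud("scene")
hsv=cv2.cvtColor(p,cv2.COLOR_RGB2HSV)
x,y,z=np.moveaxis(W,-1,0)
o=ctrl.get_obs();e=o["eef_pos"]; print(e,o["tcp_rot"],o["contact_force"])
m=(abs(x-e[0])<.06)&(abs(y-e[1])<.075)&(abs(z-e[2]-.0187)<.035)
m&=(hsv[...,1]<60)&(p.max(-1)>110)
P=W[m]; c,v=pca(P); s=(P-c)@v; print(len(P),c,v,s.min(),s.max(), "mid",c+v*(np.percentile(s,1)+np.percentile(s,99))/2)
cv2.imwrite("m.png",m*255)
```

```text
[ 0.61781878 -0.17446472  0.24502885] [1.79836761e+02 3.90782567e-02 9.11366662e+01] [-0.62450462 -0.2183654  -4.10140428]
351 [ 0.63139355 -0.14649996  0.27564133] [ 0.23155571 -0.95746003 -0.17219828] -0.04087176553139156 0.08925850713494093 mid [ 0.63659049 -0.16798879  0.27177659][ WARN:0@3.366] global loadsave.cpp:1063 imwrite_ Unsupported depth image for selected encoder is fallbacked to CV_8U.
```

View pics/b.png

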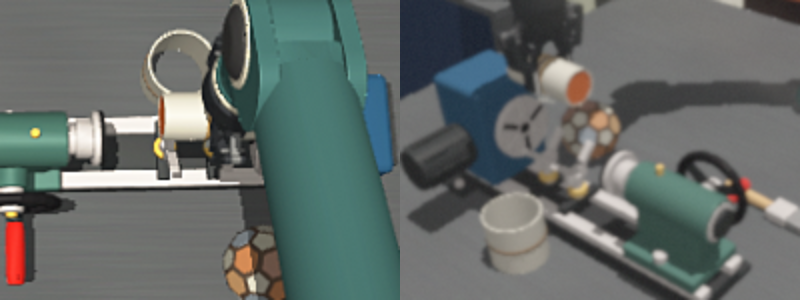

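The tube is held level above the rests, with its orange end at (572,82) in the scene crop and its left end at (163,115) in the top crop. It looks clear of the faceplate. I'll lower part of the way and measure the end plug.

jog_arm(
  plan=[
    [0,0,2,0,0,0,1],
    [0,0,3,0,0,0,1],
    [0,0,2,0,0,0,1],
    [0,0,1,0,0,0,1],
    [0,0,0,0,0,0,1],
    [0,0,0,0,0,0,1],
  ],
)

```text
time_s: 9.43
eef_pos: [0.6175, -0.1746, 0.1643]
tcp_rot: [179.9, 0.0, 91.1]
contact_force: [1.4, -0.2, -4.0]
width: 0.0523
```

```bash
cat > plug.py <<'E'
from h import *
p,W=cloud("scene"); hsv=cv2.cvtColor(p,cv2.COLOR_RGB2HSV)
x,y,z=np.moveaxis(W,-1,0); e=ctrl.get_obs()["eef_pos"]
m=(hsv[...,0]<14)&(hsv[...,1]>130)&(abs(x-.616)<.06)&(y>-.16)&(y<-.06)&(z>.09)&(z<.26)
P=W[m]; print("eef",e,"plug",len(P),np.median(P,0),P.mean(0),P.min(0),P.max(0))
p,W=cloud("top"); hsv=cv2.cvtColor(p,cv2.COLOR_RGB2HSV); x,y,z=np.moveaxis(W,-1,0)
m=(abs(x-.616)<.05)&(y>-.16)&(y<-.10)&(z>.12)&(z<.24)&(hsv[...,1]<70)
P=W[m]; Q=P[P[:,2]>np.percentile(P[:,2],60)]; print("top tube",len(P),"x",P[:,0].min(),P[:,0].max(),"crest",Q.mean(0),"y",np.percentile(P[:,1],[1,99]))
E
python3 plug.py
```

```text
eef [ 0.61811728 -0.17471187  0.16514687] plug 92 [ 0.61504268 -0.11685357  0.18306451] [ 0.61537641 -0.11707018  0.18353088] [ 0.5953213  -0.12062888  0.16504107] [ 0.63425791 -0.11274588  0.20357261]
top tube 503 x 0.5744538417070498 0.6585287283545181 crest [ 0.61729963 -0.13501641  0.21122541] y [-0.15881574 -0.11312909]
```

jog_arm(
  plan=[
    [0.3,-0.1,1,0,0,0,1],
    [0,0,1,0,0,0,1],
    [0,0,1,0,0,0,1],
    [0,0,0.5,0,0,0,1],
    [0,0,0.2,0,0,0,1],
    [0,0,0,0,0,0,1],
  ],
)

```text
time_s: 10.03
eef_pos: [0.6155, -0.1717, 0.1255]
tcp_rot: [-180.0, -0.0, 91.1]
contact_force: [0.3, -0.3, -4.9]
width: 0.0527
```

jog_arm(
  plan=[
    [0,0,0.1,0,0,0,1],
    [0,0,0,0,0,0,1],
    [0,0,0,0,0,0,1],
  ],
)

```text
time_s: 10.28
eef_pos: [0.6157, -0.1718, 0.1253]
tcp_rot: [-180.0, 0.0, 91.1]
contact_force: [-0.1, 0.2, -5.1]
width: 0.0528
```

jog_arm(
  plan=[
    [0,0,0.1,0,0,0,1],
    [0,0,0.1,0,0,0,1],
    [0,0,0,0,0,0,1],
    [0,0,0,0,0,0,1],
  ],
)

```text
time_s: 10.62
eef_pos: [0.616, -0.1718, 0.1246]
tcp_rot: [180.0, 0.1, 91.1]
contact_force: [-3.8, -0.2, 6.3]
width: 0.0529
```

jog_arm(
  plan=[
    [0,-0.1,0,0,0,0,1],
    [0,0,0,0,0,0,1],
    [0,0,0,0,0,0,0],
    [0,0,0,0,0,0,0],
    [0,0,0,0,0,0,0],
    [0,0,0,0,0,0,0],
    [0,0,0,0,0,0,0],
    [0,0,0,0,0,0,0],
  ],
)

```text
time_s: 11.28
eef_pos: [0.6146, -0.1717, 0.1231]
tcp_rot: [-180.0, -0.0, 91.1]
contact_force: [0.0, -0.9, -0.3]
width: 0.0854
```

```bash
python3 plug.py; python3 -c "
from plant import ctrl; o=ctrl.get_obs(); print(o['contact_force'],o['width'])"
```

```text
eef [ 0.61459386 -0.17177042  0.12306632] plug 87 [ 0.61144176 -0.11539635  0.14233263] [ 0.61181253 -0.11531986  0.14268712] [ 0.59218113 -0.11815045  0.12440303] [ 0.63121128 -0.11250314  0.1617195 ]
top tube 489 x 0.567910157396924 0.6650177361395618 crest [ 0.61083267 -0.13576038  0.17615051] y [-0.15907785 -0.11007693]
[-0.21648128  0.25256378  0.39481072] 0.08553361788506955
```

jog_arm(
  plan=[
    [0,0,-1,0,0,0,0],
    [0,0,-3,0,0,0,0],
    [0,0,-4,0,0,0,0],
    [0,0,-4,0,0,0,0],
    [0,0,-4,0,0,0,0],
    [0,0,-2,0,0,0,0],
    [2.5,-1.6,0,0,0,0,0],
    [3,-2,0,0,0,0,0],
    [3,-2,0,0,0,0,0],
    [3,-2,0,0,0,0,0],
    [3,-2,0,0,0,0,0],
    [3,-2,0,0,0,0,0],
  ],
)

```text
time_s: 12.38
eef_pos: [0.4941, 0.0025, 0.304]
tcp_rot: [179.9, 0.0, 91.1]
contact_force: [0.4, 0.7, -0.2]
width: 0.0855
```

jog_arm(
  plan=[
    [3,-1.8,0,0,0,0,0],
    [1.7,-1,0,0,0,0,0],
    [0,0,0,0,0,7,0],
    [0,0,0,0,0,7,0],
    [0,0,0,0,0,7,0],
    [0,0,0,0,0,7,0],
    [0,0,0,0,0,7,0],
    [0,0,0,0,0,7,0],
    [0,0,0,0,0,7,0],
    [0,0,0,0,0,7,0],
    [0,0,0,0,0,7,0],
    [0,0,0,0,0,7,0],
  ],
)

```text
time_s: 13.38
eef_pos: [0.4664, 0.0477, 0.3041]
tcp_rot: [180.0, -0.0, 20.8]
contact_force: [-0.3, 0.2, -0.5]
width: 0.0852
```

jog_arm(
  plan=[
    [0,0,0,0,0,7,0],
    [0,0,0,0,0,7,0],
    [0,0,0,0,0,6,0],
    [0,0,0,0,0,0,0],
    [0,0,0,0,0,0,0],
  ],
)

```text
time_s: 13.8
eef_pos: [0.4664, 0.0477, 0.3038]
tcp_rot: [180.0, -0.0, 1.3]
contact_force: [-0.4, -0.2, 1.1]
width: 0.0852
```

Run:
```python
from h import *
o=ctrl.get_obs(); print(o["eef_pos"],o["tcp_rot"],o["joint_positions"])
p,W=cloud("top"); x,y,z=np.moveaxis(W,-1,0); hsv=cv2.cvtColor(p,cv2.COLOR_RGB2HSV)
m=(abs(x-.616)<.06)&(y>-.245)&(y<-.10)&(z>.15)&(z<.20)
P=W[m]; c,v=pca(P[:,:2]); s=(P[:,:2]-c)@v; print("tube",len(P),c,np.degrees(np.arctan2(-v[0],v[1])),"ends",P[:,1].min(),P[:,1].max(),"z95",np.percentile(P[:,2],95), "mid",c+v*(s.min()+s.max())/2)
b,S=cloud("scene"); x,y,z=np.moveaxis(S,-1,0); hs=cv2.cvtColor(b,cv2.COLOR_RGB2HSV)
m=(hs[...,1]>140)&((hs[...,0]<8)|(hs[...,0]>172))&(x>.40)&(x<.53)&(y>-.03)&(y<.13)&(z>.03)&(z<.2)
P=S[m]; print("handle scene",len(P),P.mean(0) if len(P) else 0,P.min(0),P.max(0))
# black wheel rim in scene
m=(b.max(-1)<60)&(x>.50)&(x<.56)&(y>-.03)&(y<.13)&(z>.03)&(z<.2)
P=S[m]; print("wheel",len(P),P.min(0),P.max(0))
cv2.imwrite("pics/c.png",np.hstack([cv2.resize(p[140:290,200:400,::-1],(400,300)),cv2.resize(b[130:250,190:350,::-1],(400,300))]))
```

```text
[0.46643444 0.04774496 0.30384543] [ 1.79984395e+02 -4.42576807e-02  1.29906462e+00] [  21.89494973    7.52357456  -34.29296522  109.5347368     4.72340626
   64.27386049 -102.91978752]
tube 1038 [ 0.61372298 -0.16954544] -179.3208718736793 ends -0.23048620413513257 -0.10976331733484798 z95 0.17321593796458248 mid [ 0.61373057 -0.17018613]
handle scene 23 [0.46757646 0.05933671 0.08344153] [0.43934131 0.0467438  0.06510755] [0.52962727 0.10613175 0.15414963]
wheel 309 [ 0.52996739 -0.00699569  0.07942931] [0.54496874 0.11431558 0.18095565]
```

View pics/c.png

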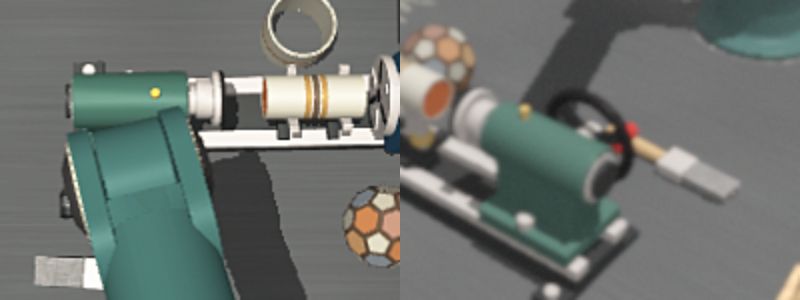

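The top crop shows the tube in both rests at (262–365,97), square to the faceplate, with a gap to the bars still open. The scene crop shows the arm clear above the wheel, with the handle at the bottom, at about (630,130).

jog_arm(
  plan=[
    [0,0,2,0,0,0,0],
    [0,0,4,0,0,0,0],
    [0,0,4,0,0,0,0],
    [0,0,4,0,0,0,0],
    [0,0,4,0,0,0,0],
    [0,0,3,0,0,0,0],
    [0,0,2,0,0,0,0],
    [0,0,1.5,0,0,0,0],
    [0,0,0.9,0,0,0,0],
    [0,0,0,0,0,0,0],
  ],
)

```text
time_s: 14.73
eef_pos: [0.4654, 0.0474, 0.0478]
tcp_rot: [-180.0, 0.2, 1.2]
contact_force: [-0.0, -0.0, 0.1]
width: 0.0854
```

jog_arm(
  plan=[
    [0,0,0,0,0,0,0.3],
    [0,0,0,0,0,0,0.5],
    [0,0,0,0,0,0,0.7],
    [0,0,0,0,0,0,1],
    [0,0,0,0,0,0,1],
    [0,0,0,0,0,0,1],
    [0,0,0,0,0,0,1],
    [0,0,0,0,0,0,1],
    [0,0,0,0,0,0,1],
    [0,0,0,0,0,0,1],
  ],
  grip_force=40,
)

```text
time_s: 15.57
eef_pos: [0.467, 0.0472, 0.0499]
tcp_rot: [180.0, -0.1, 1.1]
contact_force: [-0.0, -2.1, 6.3]
width: 0.0231
```

jog_arm(
  plan=[
    [0,-0.63,0.04,0,0,0,1],
    [0,-1.29,-0.17,0,0,0,1],
    [0,-1.21,-0.5,0,0,0,1],
    [0,0,0,0,0,0,1],
  ],
)

```text
time_s: 15.9
eef_pos: [0.4664, 0.0778, 0.0574]
tcp_rot: [179.8, -0.0, 1.1]
contact_force: [-2.3, -7.8, 17.2]
width: 0.0234
```

jog_arm(
  plan=[
    [0,-1.04,-0.79,0,0,0,1],
    [0,-0.79,-1.04,0,0,0,1],
    [0,0,0,0,0,0,1],
  ],
)

```text
time_s: 16.15
eef_pos: [0.466, 0.0946, 0.0755]
tcp_rot: [179.7, -0.0, 1.0]
contact_force: [-1.7, -8.8, 8.9]
width: 0.023
```

jog_arm(
  plan=[
    [0,0.1,-0.15,0,0,0,1],
    [0,0,0,0,0,0,1],
  ],
)

```text
time_s: 16.32
eef_pos: [0.4659, 0.0945, 0.0757]
tcp_rot: [179.9, -0.0, 1.0]
contact_force: [0.9, -5.5, 4.1]
width: 0.0234
```

jog_arm(
  plan=[
    [0,-0.5,-1.21,0,0,0,1],
    [0,-0.17,-1.29,0,0,0,1],
    [0,0,0,0,0,0,1],
  ],
)

```text
time_s: 16.57
eef_pos: [0.4658, 0.1008, 0.1015]
tcp_rot: [179.8, -0.0, 1.0]
contact_force: [0.5, -7.6, 3.7]
width: 0.023
```

jog_arm(
  plan=[
    [0,0.17,-1.29,0,0,0,1],
    [0,0.5,-1.21,0,0,0,1],
    [0,0.79,-1.04,0,0,0,1],
    [0,0,0,0,0,0,1],
  ],
)

```text
time_s: 16.9
eef_pos: [0.4661, 0.0851, 0.1363]
tcp_rot: [179.8, -0.0, 0.9]
contact_force: [1.7, -5.7, -0.9]
width: 0.0228
```

jog_arm(
  plan=[
    [0,1.14,-0.79,0,0,0,1],
    [0,1.25,-0.5,0,0,0,1],
    [0,1.29,-0.17,0,0,0,1],
    [0,1.29,0.17,0,0,0,1],
    [0,0,0,0,0,0,1],
  ],
)

```text
time_s: 17.32
eef_pos: [0.4671, 0.0373, 0.1482]
tcp_rot: [-180.0, -0.1, 1.0]
contact_force: [2.4, -3.8, -2.5]
width: 0.0231
```

jog_arm(
  plan=[
    [0,1.21,0.5,0,0,0,1],
    [0,1.04,0.79,0,0,0,1],
    [0,0.79,1.04,0,0,0,1],
    [0,0.5,1.21,0,0,0,1],
    [0,0.17,1.29,0,0,0,1],
    [0,0,0,0,0,0,1],
  ],
)

```text
time_s: 17.82
eef_pos: [0.4678, 0.0008, 0.0988]
tcp_rot: [-180.0, -0.0, 1.1]
contact_force: [4.8, -4.0, -5.2]
width: 0.0228
```

jog_arm(
  plan=[
    [0.1,-0.1,1.25,0,0,0,1],
    [0,-0.5,1.17,0,0,0,1],
    [0,-0.79,1.0,0,0,0,1],
    [0,-1.04,0.79,0,0,0,1],
    [0,-1.21,0.5,0,0,0,1],
    [0,-1.29,0.17,0,0,0,1],
    [0,0,0,0,0,0,1],
  ],
)

```text
time_s: 18.4
eef_pos: [0.4667, 0.0529, 0.0505]
tcp_rot: [-179.9, 0.1, 1.3]
contact_force: [3.0, 3.8, -13.8]
width: 0.0233
```

jog_arm(
  plan=[
    [0,-1.29,-0.17,0,0,0,1],
    [0,-1.21,-0.5,0,0,0,1],
    [0,-1.04,-0.79,0,0,0,1],
    [0,0,0,0,0,0,1],
  ],
)

```text
time_s: 18.73
eef_pos: [0.4661, 0.0881, 0.0671]
tcp_rot: [-180.0, 0.0, 1.2]
contact_force: [-3.4, 4.3, 0.5]
width: 0.0234
```

```bash
cat > pad.py <<'E'
from h import *
o=ctrl.get_obs(); print(o["eef_pos"],o["contact_force"])
y0,z0=.0508,.0993
a=np.degrees(np.arctan2(-(o["eef_pos"][1]-y0),o["eef_pos"][2]-z0)); print("angle",a%360)
for n in("top","scene"):
    p,W=cloud(n); x,y,z=np.moveaxis(W,-1,0)
    L=lambda a,b,c: W[(abs(x-.613)<a)&(y>b[0])&(y<b[1])&(z>c[0])&(z<c[1])]
    pd=L(.045,(-.17,-.02),(.174,.20)); ds=L(.05,(-.27,-.235),(.12,.19))
    print(n,"pad rim y",len(pd),np.percentile(pd[:,1],[2,10,50]) if len(pd) else "")
    hsv=cv2.cvtColor(p,cv2.COLOR_RGB2HSV)
    m=(hsv[...,0]<14)&(hsv[...,1]>130)&(abs(x-.616)<.06)&(y>-.19)&(y<-.08)&(z>.10)&(z<.19); print(" plug",m.sum(),np.median(W[m],0) if m.any() else "")
    np.savez("l_"+n+".npz",p=p)
    t=L(.02,(-.28,.02),(.165,.182)); h,e=np.histogram(t[:,1],30,(-.26,-.02)); print(" tube top",h.tolist())
E
python3 pad.py
```

```text
[0.46612307 0.08811575 0.06709503] [-3.43559863  4.3486954   0.47099221]
angle 229.20450374152355
top pad rim y 81 [-0.16542026 -0.11634595 -0.11113166]
 plug 0 
 tube top [25, 7, 10, 36, 40, 44, 40, 39, 38, 47, 40, 40, 47, 41, 44, 43, 42, 41, 53, 58, 24, 24, 12, 4, 1, 3, 2, 9, 5, 5]
scene pad rim y 37 [-0.13100658 -0.11714833 -0.11172657]
 plug 0 
 tube top [34, 10, 9, 11, 19, 15, 16, 14, 20, 14, 17, 22, 17, 15, 18, 19, 14, 6, 26, 42, 17, 14, 0, 0, 0, 0, 2, 0, 0, 0]
```

jog_arm(
  plan=[
    [0,-0.73,-0.74,0,0,0,1],
    [0,-0.3,-0.6,0,0,0,1],
    [0,-0.2,-0.61,0,0,0,1],
    [0,-0.13,-0.64,0,0,0,1],
    [0,-0.04,-0.65,0,0,0,1],
    [0,0,0,0,0,0,1],
  ],
)

```text
time_s: 19.33
eef_pos: [0.4659, 0.1005, 0.0999]
tcp_rot: [180.0, 0.0, 1.1]
contact_force: [-5.7, 2.3, 2.7]
width: 0.023
```

```bash
python3 pad.py
```

```text
[0.4659015  0.10049372 0.09990183] [-5.71603632  2.32860105  2.74657402]
angle 270.6938625173597
top pad rim y 79 [-0.15606028 -0.1215045  -0.11631086]
 plug 0 
 tube top [21, 9, 32, 37, 40, 44, 43, 37, 45, 44, 39, 42, 46, 43, 41, 41, 41, 50, 59, 25, 31, 23, 3, 5, 1, 0, 1, 0, 5, 5]
scene pad rim y 39 [-0.13705527 -0.12367212 -0.11818557]
 plug 0 
 tube top [41, 11, 13, 17, 16, 16, 18, 15, 16, 17, 16, 18, 18, 19, 19, 15, 7, 22, 46, 14, 18, 1, 0, 0, 0, 0, 1, 0, 2, 0]
```

jog_arm(
  plan=[
    [-0.15,-0.08,-0.46,0,0,0,1],
    [0,0.06,-0.43,0,0,0,1],
    [0,0.09,-0.42,0,0,0,1],
    [0,0.13,-0.42,0,0,0,1],
    [0,0,0,0,0,0,1],
  ],
)

```text
time_s: 19.85
eef_pos: [0.4659, 0.0976, 0.1171]
tcp_rot: [180.0, -0.1, 1.0]
contact_force: [0.4, 0.2, 2.6]
width: 0.0233
```

jog_arm(
  plan=[
    [0,0.17,-0.4,0,0,0,1],
    [0,0.2,-0.39,0,0,0,1],
    [0,0,0,0,0,0,1],
  ],
)

```text
time_s: 20.1
eef_pos: [0.4659, 0.094, 0.1247]
tcp_rot: [-180.0, -0.1, 1.1]
contact_force: [3.1, -0.6, 0.3]
width: 0.0231
```

jog_arm(
  plan=[
    [-0.05,0.11,-0.19,0,0,0,1],
    [0,0.12,-0.18,0,0,0,1],
    [0,0,0,0,0,0,1],
    [0,0,0,0,0,0,1],
  ],
)

```text
time_s: 20.43
eef_pos: [0.466, 0.092, 0.1281]
tcp_rot: [-180.0, -0.2, 1.1]
contact_force: [6.1, -0.6, -2.3]
width: 0.023
```

jog_arm(
  plan=[
    [0,0.13,-0.17,0,0,0,1],
    [0,0.14,-0.17,0,0,0,1],
    [0,0,0,0,0,0,1],
    [0,0,0,0,0,0,1],
  ],
)

```text
time_s: 20.77
eef_pos: [0.466, 0.0895, 0.1314]
tcp_rot: [-180.0, -0.2, 1.1]
contact_force: [5.6, 0.9, -2.9]
width: 0.0231
```

```bash
python3 pad.py
python3 - <<'E'
import numpy as np,cv2
a=np.load("l_top.npz")["p"];b=np.load("l_scene.npz")["p"]
cv2.imwrite("pics/d.png",np.hstack([cv2.resize(a[150:240,290:410,::-1],(400,300)),cv2.resize(b[100:205,130:270,::-1],(400,300))]))
E
```

```text
[0.46603963 0.08953152 0.13142531] [ 5.64787919  0.94019043 -2.91111908]
angle 309.673529068238
top pad rim y 71 [-0.15666395 -0.12853628 -0.12118325]
 plug 0 
 tube top [25, 31, 41, 37, 42, 42, 38, 46, 42, 47, 41, 41, 43, 43, 38, 40, 44, 63, 36, 30, 18, 5, 5, 4, 3, 4, 3, 2, 3, 3]
scene pad rim y 32 [-0.13836123 -0.12782116 -0.12170904]
 plug 0 
 tube top [39, 18, 14, 14, 16, 19, 13, 17, 14, 18, 21, 17, 16, 16, 21, 9, 14, 41, 16, 14, 8, 1, 0, 0, 1, 0, 0, 2, 1, 0]
```

View pics/d.png

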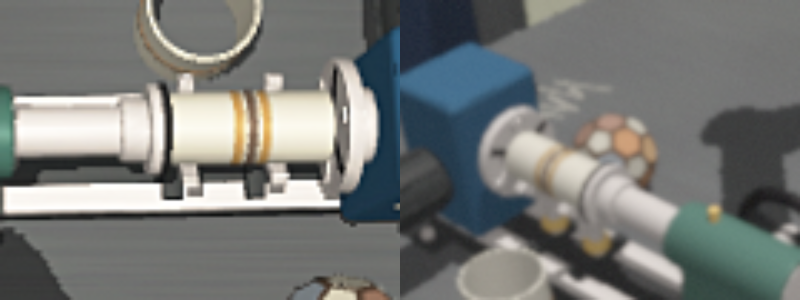

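The top crop shows the pad at (160,125) touching the tube's end and the tube's other end almost at the stop bars, at (335,125). I'll take small steps from here.

jog_arm(
  plan=[
    [0.15,0.14,-0.17,0,0,0,1],
    [0,0.15,-0.16,0,0,0,1],
    [0,0,0,0,0,0,1],
    [0,0,0,0,0,0,1],
  ],
)

```text
time_s: 21.2
eef_pos: [0.4661, 0.0868, 0.1343]
tcp_rot: [-180.0, 0.0, 1.1]
contact_force: [1.5, 3.9, -1.0]
width: 0.0229
```

jog_arm(
  plan=[
    [0,0.16,-0.15,0,0,0,1],
    [0,0,0,0,0,0,1],
    [0,0,0,0,0,0,1],
  ],
)

```text
time_s: 21.45
eef_pos: [0.4661, 0.0853, 0.1358]
tcp_rot: [-180.0, -0.0, 1.1]
contact_force: [0.8, 4.2, -0.4]
width: 0.023
```

jog_arm(
  plan=[
    [0,0.16,-0.15,0,0,0,1],
    [0,0.16,-0.14,0,0,0,1],
    [0,0,0,0,0,0,1],
    [0,0,0,0,0,0,1],
  ],
)

```text
time_s: 21.78
eef_pos: [0.4662, 0.082, 0.1387]
tcp_rot: [-180.0, 0.0, 1.1]
contact_force: [0.6, 4.9, 0.8]
width: 0.0232
```

jog_arm(
  plan=[
    [0,0.17,-0.14,0,0,0,1],
    [0,0,0,0,0,0,1],
    [0,0,0,0,0,0,1],
  ],
)

```text
time_s: 22.03
eef_pos: [0.4662, 0.081, 0.1397]
tcp_rot: [-179.9, -0.0, 1.1]
contact_force: [2.6, 6.6, -5.0]
width: 0.0229
```

jog_arm(
  plan=[
    [0,0.12,-0.09,0,0,0,1],
    [0,0,0,0,0,0,1],
    [0,0,0,0,0,0,1],
  ],
)

```text
time_s: 22.28
eef_pos: [0.4662, 0.0805, 0.1402]
tcp_rot: [-179.8, -0.0, 1.2]
contact_force: [2.7, 9.8, -10.6]
width: 0.023
```

The wheel has gone stiff: about 14 N tangential at the handle, and it no longer follows the command. I'll ease the load on the arm, then let go.

jog_arm(
  plan=[
    [0,-0.1,0.08,0,0,0,1],
    [0,-0.1,0.08,0,0,0,1],
    [0,0,0,0,0,0,1],
    [0,0,0,0,0,0,1],
  ],
)

```text
time_s: 22.62
eef_pos: [0.4662, 0.0815, 0.1392]
tcp_rot: [-180.0, 0.0, 1.1]
contact_force: [0.6, 5.9, -2.1]
width: 0.023
```

jog_arm(
  plan=[
    [0,0,0,0,0,0,0.7],
    [0,0,0,0,0,0,0.4],
    [0,0,0,0,0,0,0],
    [0,0,0,0,0,0,0],
    [0,0,0,0,0,0,0],
    [0,0,0,0,0,0,0],
  ],
)

```text
time_s: 23.12
eef_pos: [0.4662, 0.0802, 0.1392]
tcp_rot: [180.0, 0.0, 1.1]
contact_force: [0.6, -0.2, 0.2]
width: 0.0837
```

jog_arm(
  plan=[
    [0,0,-1,0,0,0,0],
    [0,0,-3,0,0,0,0],
    [0,0,-4,0,0,0,0],
    [0,0,-4,0,0,0,0],
    [-2,0,-4,0,0,0,0],
    [-2,0,-1,0,0,0,0],
    [0,0,0,0,0,0,0],
    [0,0,0,0,0,0,0],
  ],
)

```text
time_s: 23.78
eef_pos: [0.4276, 0.0799, 0.3079]
tcp_rot: [179.9, -0.2, 1.1]
contact_force: [-0.3, -0.7, -0.0]
width: 0.0854
```

```bash
python3 pad.py
python3 - <<'E'
import numpy as np,cv2
from h import *
a=np.load("l_top.npz")["p"];b=np.load("l_scene.npz")["p"]
cv2.imwrite("pics/e.png",np.hstack([cv2.resize(a[150:240,290:410,::-1],(400,300)),cv2.resize(b[90:240,110:310,::-1],(400,300))]))
p,W=cloud("top");x,y,z=np.moveaxis(W,-1,0)
P=W[(abs(x-.613)<.06)&(y>-.247)&(y<-.14)&(z>.15)&(z<.18)]; c,v=pca(P[:,:2]); print("tube",c,np.degrees(np.arctan(-v[0]/v[1])),P[:,1].min(),np.percentile(P[:,2],95))
b,S=cloud("scene");x,y,z=np.moveaxis(S,-1,0);hs=cv2.cvtColor(b,cv2.COLOR_RGB2HSV)
m=(hs[...,1]>140)&((hs[...,0]<8)|(hs[...,0]>172))&(x>.40)&(x<.53)&(y>-.03)&(y<.13)&(z>.03)&(z<.2)
print("handle",m.sum(),np.median(S[m],0))
E
```

```text
[0.42755348 0.07990856 0.3079376 ] [-0.29724054 -0.69682349 -0.01412454]
angle 352.0575148909185
top pad rim y 72 [-0.16055993 -0.13542011 -0.12344143]
 plug 0 
 tube top [23, 38, 40, 36, 39, 40, 44, 38, 43, 45, 41, 38, 42, 45, 40, 44, 42, 62, 31, 30, 11, 4, 5, 2, 3, 1, 1, 4, 4, 5]
scene pad rim y 36 [-0.13150672 -0.12920854 -0.12382672]
 plug 0 
 tube top [39, 19, 17, 12, 18, 15, 17, 17, 16, 20, 18, 15, 20, 18, 18, 4, 20, 43, 17, 14, 6, 0, 0, 1, 2, 0, 0, 0, 1, 0]
tube [ 0.61405388 -0.19334749] 0.5467584680943101 -0.24695026011346213 0.17259265008780839
handle 142 [0.48323233 0.08804991 0.16575672]
```

View pics/e.png

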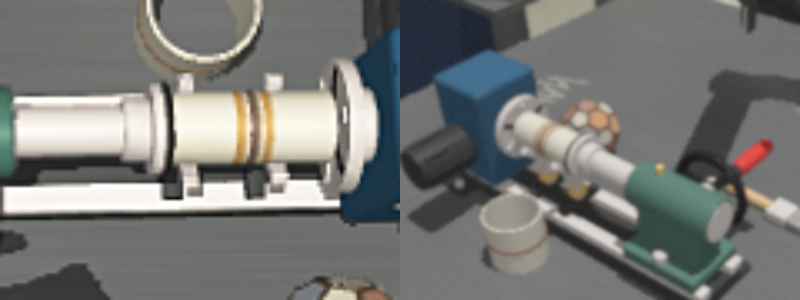

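The last picture shows the tube snug between the pad at (165,125) and the stop bars at (335,125) in the top crop. The handle at (750,155) is clear of the fingers, and the ball, stub and brush look undisturbed. I'll hand in now.

```bash
python3 -c "
from plant import ctrl; print(ctrl.hand_in()); o=ctrl.get_obs(); print(o['time_s'],o['contact_force'])"
```

```text
the job is handed in; nothing more can be done
None
the job is handed in; nothing more can be done
```

I laid the tube in the two V rests and let it go. Then I wound the handwheel about 1.4 turns until it went stiff, let go of the handle, and handed in at about 24 s. No verdict came back.

**Tube position:** the last camera check shows its axis within about 1 mm of the estimated rest line in x. The top of the tube is at 172.6 mm (172 expected), and it is within about 1° of the rotator's axis.

**Pressing force:** the wheel turned freely at 3–4 N at the handle. It then rose to 8 N and to about 14 N over my last two small steps. That is slightly above the 8–13 N band but below the 18 N limit, and by the given relation about 55 N on the tube. I eased the arm's pull to about 6 N before opening the fingers. The handle looks to have stayed at about 322°, so roughly 20 N or more should remain on the tube.

**Surroundings:** the gripper is clear at 0.31 m. The ball, stub and brush look undisturbed in the pictures, though I did not measure them again at the end.

**Not confirmed:**
- The force still on the tube after letting go was worked out, not measured.
- Contact with the stop bars was judged from the stiffening and the pictures. The tube's nearest measured point (y = −0.247) is about 3 mm short of my −0.250 estimate for the bars. My search region stopped at −0.247, so that reading could not show the gap as closed.
- The free-winding force read a little lower than the stated 4.5–5 N, so the 14 N may be about 1 N low.

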